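# Read a culture flask's codes and hold it over the imaging window

### The job

Pick up the culture flask lying on the worktop and, keeping it level, hold it still for about a second some 10 cm in front of the lens of the upright code reader, at lens height: first with its cap pointing straight at the lens, then turned so that its left long edge (the left one seen from above with the cap pointing away from you) faces the lens. Then carry it over the bottles and the light shield to the low imaging unit and finish still holding it there, about 1 cm above the window, centred and lined up with the unit, its cap towards the gap in the shield: do not put it down or let go. Never touch the imaging unit or the reader with flask or gripper, keep the flask level, and do not disturb the other things.

Things in the scene. Friction and masses are not known exactly. Their poses are not given: they have to be found in the camera images.
- flask_center (a point): centre of the loose culture flask, a flat clear box lying on its broad face with a round screw cap at one end: 100 long with its cap x 51 wide x 23 high, 70 g give or take a third. The point is half-way along, across and up (11.5 above its underside). x: towards the cap; y: towards its left long edge; z up. The body (85 long) has parallel sides from 38 behind to 13 ahead of this point, and tapers beyond to the cap. Rigid; grasp it across the 51 width, 20 N holds it well
- flask_cap (a point): centre of the outer end of the flask's cap, 50 along x from flask_center
- flask: the same flask; origin at the centre of its underside, 11.5 below flask_center, same axes
- reader_lens (a point): centre of the front of the lens of the upright code reader, a fixed grey head (56 deep x 64 wide, 74 to 128 above the worktop) on a post and an 80 x 90 foot. The point is 100 above the worktop; the lens looks along -x of this frame, z is up. It reads a flask whose centre is 60 to 160 in front, within 35 in height and 40 sideways of the lens axis
- reader: the reader itself; origin under the centre of its foot, the lens is 31 ahead of it along -x and 100 up
- window (a point): centre of the glass window (70 x 50) in the flat top of the imaging unit, 45 above the worktop; x points to the unit's side with the gap in the shield, z up. Held flask: its length along x, cap towards +x
- imager: the imaging unit: fixed white housing 190 (x) x 200 (y) x 45 high with three round buttons on its -x side; on its top a thin black light shield stands round the window, its walls rising 29 above the window level, inside 151 (x) x 160 (y), walls 5 thick, a gap 70 wide in the middle of the +x wall. Origin at the centre of its underside
- bottle_0: laboratory bottle with screw cap, upright, 56 dia x 104 high, loose, a bystander between reader and imager; origin at the centre of its underside
- bottle_1: laboratory bottle with screw cap, upright, 56 dia x 104 high, loose, a bystander between reader and imager; origin at the centre of its underside
- bottle_2: laboratory bottle with screw cap, upright, 56 dia x 104 high, loose, a bystander between reader and imager; origin at the centre of its underside
- dropper_a: slim dropper bottle, upright, 27 dia x 85 high, loose, a bystander; origin at the centre of its underside
- dropper_b: slim dropper bottle, upright, 27 dia x 85 high, loose, a bystander; origin at the centre of its underside
- beaker: small clear beaker, 48 dia x 58 high, loose, a bystander; origin at the centre of its underside
There are look-alikes about, which are no part of the job. There is more than one size of the flask; the job needs the largest.

How it is judged:
By the outcome, as a careful person would: the job done as asked, in the order asked, and still so for the second after the job is handed in, while the arm keeps its last pose, push and grip.
It also fails if it takes over 54 s, if anything falls off the work surface, if the arm or the gripper's body presses on something with over 40 N, if the wrist force passes 120 N, or if a joint passes its speed limit or range.

### The arm

A 7-joint arm with a two-finger parallel gripper is mounted at the origin on a cart in front of the work surface, level with it; the furniture and walls round the work are solid. World frame = base frame: x ahead of the robot, y to its left, z up, the work surface at z = 0. Lengths are in m, angles in rad, forces in N, time in s.
With the tool pointing down it reaches from about 0.4 to 0.925 m from the base axis. Payload 4.1 kg.
Tool frame: the origin (TCP) lies midway between the tips of the shut fingers; the grasp point (between the pads) lies 19 mm behind it; z points along the fingers, y is the line along which they close (so a half turn about z gives the same grasp; the last joint's range is limited). The gripper opens to 85 mm and grips with 20 to 120 N. Pads are 22 mm wide; open, the fingers measure 114 mm over their backs; the gripper's body (76 mm by 85 mm) begins 54 mm behind the grasp point. The pads swing forward as they close: fully open they stand 13 mm farther back than shut.
Start: joints at [1.038, 0.398, 0.045, 1.537, -0.019, 1.207, -0.051], TCP at [0.273, -0.59, 0.231] pointing down, gripper open.
Joint ranges: [-2.82, 2.82], [-0.49, 2.23], [-1.37, 1.46], [0, 2.46], [-1.36, 4.5], [0.23, 2], [-2.94, 2.94]. Speed limits (rad/s): [2.57, 2.57, 3.14, 3.14, 3.14, 3.14, 3.14].

### API

Orientations are given as a unit quaternion [w, x, y, z].
In Python, from station import bot, imaging gives the robot as it stands.
- The arm moves only by the tool carry_out, never from a script. Its argument "steps" is a list of rows, each an object with "delta_pos": the shift along the tool's x, y, z in m, a list of three; "dr": the turn, a rotation vector about the tool's x, y, z in degrees, a list of three; "hand": the opening, from 0 (shut) to 1 (fully open). A call has 1 to 8 rows; each row shifts and turns the commanded pose from where the row before left it, along the tool's axes as they then stand; what a row does not reach is not made up. A row lasts 1/12 s, in which the tool goes at most 41.7 mm and 7.16 degrees, less where a joint would pass 70% of its speed; a pose out of reach is approached as far as the arm can. A call with a gripper value outside its range is refused whole. The fingers move at their own pace and stop on an object; "squeeze" is the grip in N (left out, the last holds). Time passes only in rows, so rows that do not move let the fingers close. It gives the time, the measured TCP pose, the force, the opening and the grip force at its end, in the units of the state.
- bot.get_state(): the state, without advancing time (a new reading comes with each control period).
- imaging.snapshot(name): name is "side" or "top"; returns the picture (384x512x3 uint8, red, green, blue); there is no depth.
- imaging.calibration(name): a dict with "K" (3x3 intrinsics, pixels), "eye" and "attitude" of the camera in the world. Camera axes: x right, y up, looking along -z (the intrinsics and any distortion apply to the point x, -y, -z); pixel columns grow to the right and rows downward; lengths in m; the calibration is good to about 2 mm. A picture is of the moment at which its call begins. calibration takes no time and is no camera call.
- bot.hand_in(): hands the job in; it is judged then, once.
The state is a dict: "time": time; "joint_positions": joint angles; "dq": joint speeds; "joint_efforts": joint torques, N m; "ee_pos": TCP position; "orientation": TCP orientation; "force": force on the tool from outside, world axes, zero at the start; "torque": the same for the moment, N m; "finger_gap": finger opening in m; "finger_force": force on a finger pad.
Only numpy, scipy, OpenCV 4.12 (cv2) and the standard library are available. Lean on these libraries where they do the work, as an engineer would, in place of code of your own. Each camera call takes 0.05 s, during which the arm holds its last target. There are 200 camera calls.

## Working session

There is one attempt and no reset: what is moved stays moved. The work goes in short steps, Python scripts to look and compute and a tool call to move; the robot and the scene stay as the last step left them, time stands still between calls to the robot, and variables do not carry over. Pictures are saved under pics/ and viewed, at most 10 in all, crops included, and the job is handed in when it is done.

Besides the shell and the picture viewer there is one more tool, called after ">>>" as name([rows], argument=value, ...), one row to a line, values as JSON. carry_out: Moves the arm, as the interface text tells. Its arguments: {"type":"object","properties":{"steps":{"type":"array"},"squeeze":{"type":"number"}},"required":["steps"]}

```bash
ls; mkdir -p pics; python3 - <<'E'
from station import bot, imaging
import cv2
for n in("top","side"):
    im=imaging.snapshot(n); cv2.imwrite(f"pics/{n}0.png",im[:,:,::-1])
    c=imaging.calibration(n); print(n,c)
print(bot.get_state())
a=[cv2.imread(f"pics/{n}0.png") for n in("top","side")]
E
```

```text
pics
top {'K': array([[481.57947545,   0.        , 249.02399965],
       [  0.        , 481.57947545, 196.66752793],
       [  0.        ,   0.        ,   1.        ]]), 'eye': array([ 0.25924208, -0.03742414,  1.47280553]), 'attitude': array([-0.69586777, -0.06573287,  0.06520196,  0.7121769 ])}
side {'K': array([[481.2859804 ,   0.        , 254.10751959],
       [  0.        , 481.2859804 , 202.07591161],
       [  0.        ,   0.        ,   1.        ]]), 'eye': array([ 0.42375125, -1.36247687,  0.60265939]), 'attitude': array([ 0.82845482,  0.55923327, -0.01997638, -0.02284095])}
{'time': 0.1, 'joint_positions': array([ 1.03799149,  0.39912227,  0.04501608,  1.53774349, -0.01869619,
        1.20688712, -0.05065726]), 'dq': array([-0.00087331, -0.00167279, -0.0006855 , -0.00469026,  0.00072893,
        0.00068571, -0.00134761]), 'joint_efforts': array([ 3.99915836e-03, -4.76264048e+01,  1.36992898e+00, -2.54952443e+01,
        1.18398748e-02,  5.06787197e-03,  1.76904439e-05]), 'ee_pos': array([ 0.27300981, -0.589269  ,  0.23036887]), 'orientation': array([-8.34702132e-04,  9.76549550e-01,  2.15291013e-01, -2.43713684e-04]), 'force': array([-0.25863268,  0.00987043, -0.94412916]), 'torque': array([ 0.0326515 , -0.00816907,  0.01861564]), 'finger_force': 0.0, 'finger_gap': 0.08517425418983679}
```

View pics/top0.png

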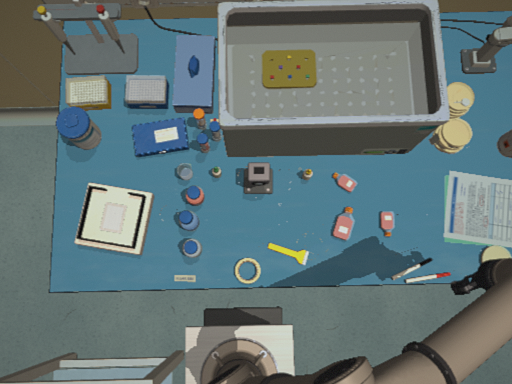

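View pics/side0.png

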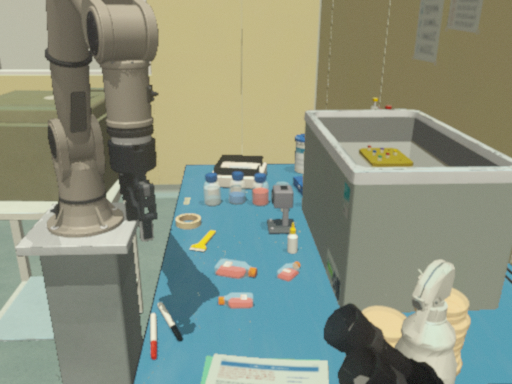

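The top view shows three flasks, the largest at about (344,224). The reader is near (258,178), the imager near (115,218) and the bottles near (193,195), (187,219) and (191,247). Next I'll zoom in and set up the ray-casting helpers.

```bash
cat > h.py <<'E'
import numpy as np, cv2
from scipy.spatial.transform import Rotation as R
from station import bot, imaging
def cam(n):
    c=imaging.calibration(n); return c["K"],np.array(c["eye"]),R.from_quat(c["attitude"],scalar_first=True).as_matrix()
def ray(n,uv):
    K,e,A=cam(n); u,v=uv
    d=A@np.array([(u-K[0,2])/K[0,0],-(v-K[1,2])/K[1,1],-1]); return e,d/np.linalg.norm(d)
def onz(n,uv,z):
    e,d=ray(n,uv); return e+d*(z-e[2])/d[2]
def proj(n,p):
    K,e,A=cam(n); q=A.T@(np.asarray(p)-e); return np.array([K[0,0]*q[0]/-q[2]+K[0,2],K[1,1]*-q[1]/-q[2]+K[1,2]])
E
python3 - <<'E'
from h import *
print(onz("top",(344,224),.012),onz("top",(258,178),.128),onz("top",(115,218),.045))
t=cv2.imread("pics/top0.png"); s=cv2.imread("pics/side0.png")
def c(im,x,y,w,h): return cv2.resize(im[y:y+h,x:x+w],(400,300),interpolation=cv2.INTER_CUBIC)
m=np.vstack([np.hstack([c(t,230,145,80,60),c(t,310,165,100,75)]),np.hstack([c(t,70,173,100,75),c(s,200,170,120,90)])])
cv2.imwrite("pics/z1.png",m)
E
```

```text
[ 0.441625   -0.32733397  0.012     ] [ 0.56524889 -0.06624861  0.128     ] [0.47151486 0.36322322 0.045     ]
```

View pics/z1.png

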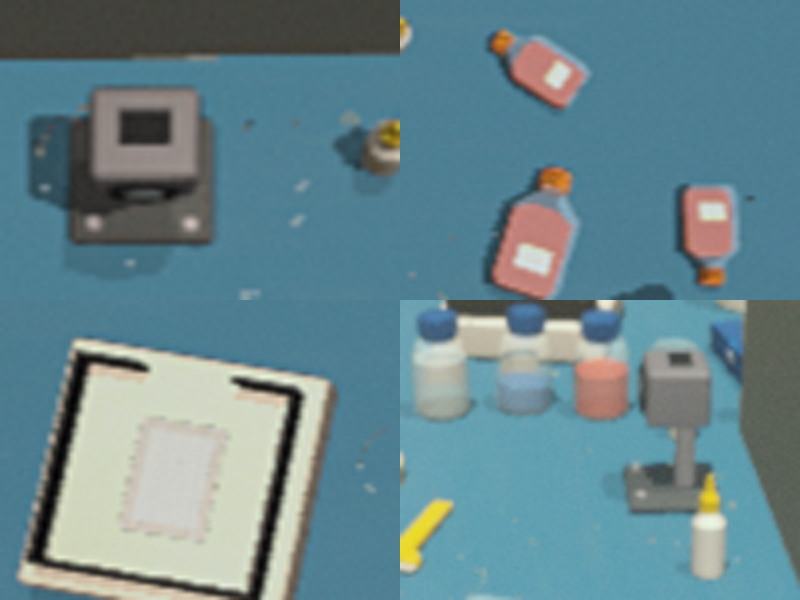

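The reader's lens faces the robot (world −x). The imager's gap is on its far side (+x, slightly turned), and the large flask's cap points away from the robot. Now the poses.

```bash
cat > m.py <<'E'
from h import *
t=cv2.imread("pics/top0.png"); hsv=cv2.cvtColor(t,cv2.COLOR_BGR2HSV); H,S,V=cv2.split(hsv)
def big(m,box):
    x,y,w,h=box; k=np.zeros_like(m); k[y:y+h,x:x+w]=m[y:y+h,x:x+w]
    c=max(cv2.findContours(k,cv2.RETR_EXTERNAL,cv2.CHAIN_APPROX_NONE)[0],key=cv2.contourArea); return c
def show(name,c,z):
    r=cv2.minAreaRect(c); b=cv2.boxPoints(r); P=np.array([onz("top",p,z)[:2] for p in b])
    e=np.diff(np.vstack([P,P[:1]]),axis=0)
    print(name,"px",np.round(r[0],1),"ctr",P.mean(0).round(4),"len",np.linalg.norm(e,axis=1).round(4),"ang",np.degrees(np.arctan2(e[:,1],e[:,0])).round(1)); return r
u=lambda b:(b*255).astype(np.uint8)
bx=(325,200,38,48)
red=u(((H<12)|(H>170))&(S>60)&(V>100)); show("flask red+cap",big(red,bx),.0115)
org=u((H>=3)&(H<=16)&(S>150)); show("cap",big(org,bx),.0115)
bg=np.array([np.median(hsv[200:240,270:330,i]) for i in range(3)]); print(bg)
nb=u((abs(H.astype(int)-bg[0])>6)|(S<bg[1]-45)); show("flask all",big(nb,bx),.0115)
wh=u((S<70)&(V>170)); show("imager top",big(wh,(70,173,90,90)),.045)
bk=u((V<60)); show("shield",big(bk,(70,173,90,90)),.074)
gr=u((S<50)&(V>90)&(V<200)); show("head",big(gr,(240,155,40,30)),.128)
dk=u((S<90)&(V<200)); show("foot+head",big(dk,(240,158,40,40)),.008)
bl=u((H>103)&(H<125)&(S>150)&(V>90))
for b in((175,205,28,22),(180,236,25,20),(182,182,25,22)):
    c=big(bl,b); (cx,cy),r=cv2.minEnclosingCircle(c); print("bottle",cx,cy,r,onz("top",(cx,cy),.1))
E
python3 m.py
```

```text
flask red+cap px [342.3 227. ] ctr [ 0.4328 -0.3217] len [0.0681 0.0466 0.068  0.0462] ang [ -20.  -108.8  159.7   71.4]
cap px [348.5 209. ] ctr [ 0.4877 -0.344 ] len [0.0129 0.0202 0.0129 0.0202] ang [ -21.4 -110.2  158.5   69.8]
[ 98. 119. 146.]
flask all px [344.  222.1] ctr [ 0.4477 -0.3277] len [0.1034 0.0558 0.1032 0.0551] ang [ -21.3 -110.2  158.3   70. ]
imager top px [113.1 217.7] ctr [0.4737 0.3689] len [0.1887 0.2063 0.1876 0.2014] ang [  -7.6 -101.5  170.9   78.8]
shield px [ 87.9 211.9] ctr [0.4879 0.435 ] len [0.1607 0.0487 0.1603 0.0477] ang [ -19.  -112.5  160.7   68. ]
head px [259. 173.] ctr [ 0.58   -0.0695] len [0.0749 0.0648 0.0742 0.0648] ang [-91.4 178.2  88.7  -1.2]
foot+head px [258.  177.5] ctr [ 0.5945 -0.0689] len [0.0878 0.0991 0.0868 0.0991] ang [-91.4 178.2  88.7  -1.2]
bottle 185.125 216.6875 6.31383752822876 [0.46244574 0.14589713 0.1       ]
bottle 190.3378448486328 246.98648071289062 6.023102283477783 [0.37502924 0.13092506 0.1       ]
bottle 193.42105102539062 191.7105255126953 5.884785175323486 [0.53520742 0.1218931  0.1       ]
```

```bash
cat >> h.py <<'E'
def plan(xyz,yaw,n):
    "equal rows (shift mm in tool axes, turn deg) that bring the TCP to xyz, pointing down, tool x at yaw"
    s=bot.get_state(); p=np.array(s["ee_pos"]); A=R.from_quat(s["orientation"],scalar_first=True)
    B=R.from_euler("z",yaw,degrees=True)*R.from_quat([1,0,0,0])
    r=(A.inv()*B).as_rotvec()/n; M=sum(R.from_rotvec(r*k).as_matrix() for k in range(n))
    d=np.linalg.solve(M,A.inv().apply(np.array(xyz)-p))
    x=A.as_matrix()[:,0]; print("t",round(s["time"],2),"tcp",p.round(4),"yaw",np.degrees(np.arctan2(x[1],x[0])).round(2),"gap",round(s["finger_gap"],4),"F",s["force"].round(1),"finger",round(s["finger_force"],1),"q7",s["joint_positions"][6].round(2))
    print(n,"rows d_mm",(d*1000).round(2),"dr",np.degrees(r).round(3))
E
cat > m2.py <<'E'
from h import *
import m
from m import *
print("---")
print("head ctr",onz("top",(259.2,172),.128),"foot front L/R",onz("top",(244.4,193.6),.01),onz("top",(272.6,193.6),.01))
for nm,b in (("imager",wh),):
    c=big(wh,(70,173,90,90)); h=cv2.convexHull(c); q=cv2.approxPolyDP(h,6,True)[:,0]
    print(q.tolist()); P=np.array([onz("top",p,.045)[:2] for p in q]); print(P.round(4).tolist(), P.mean(0))
# window corners from the 4x crop
W=np.array([(140,120),(228,130),(205,245),(120,230)])/4+[70,173]
P=np.array([onz("top",p,.045)[:2] for p in W]); print("win",P.round(4).tolist(),P.mean(0))
# shield outer top corners: from crop, TL,TR,BR,BL
W=np.array([(80,53),(301,90),(258,300),(22,262)])/4+[70,173]
P=np.array([onz("top",p,.074)[:2] for p in W]); print("shield",P.round(4).tolist(),P.mean(0))
plan((0.4477-.007*.93,-0.3277+.007*.366,.13),158.5,20)
E
python3 m2.py | sed -n '/---/,$p'
```

```text
---
head ctr [ 0.58280168 -0.07015423  0.128     ] foot front L/R [ 0.54363516 -0.02540677  0.01      ] [ 0.54158886 -0.11262943  0.01      ]
[[89, 183], [151, 193], [139, 253], [75, 242]]
[[0.5807, 0.4452], [0.5453, 0.2565], [0.3654, 0.2893], [0.4024, 0.4799]] [0.47344228 0.36775595]
win [[0.5178, 0.3947], [0.5087, 0.3282], [0.4222, 0.3432], [0.4349, 0.4069]] [0.47092095 0.36823587]
shield [[0.5642, 0.4321], [0.5323, 0.2675], [0.378, 0.296], [0.4096, 0.4684]] [0.47104492 0.36599493]
t 0.1 tcp [ 0.273  -0.5893  0.2304] yaw 24.87 gap 0.0852 F [-0.3  0.  -0.9] finger 0.0 q7 -0.05
20 rows d_mm [17.04 10.18  5.01] dr [-3.000e-03 -6.000e-03 -6.682e+00]
```

>>> carry_out([
  {"delta_pos": [0.017,0.0102,0.005],"dr": [0,0,-6.68],"hand": 1},
  {"delta_pos": [0.017,0.0102,0.005],"dr": [0,0,-6.68],"hand": 1},
  {"delta_pos": [0.017,0.0102,0.005],"dr": [0,0,-6.68],"hand": 1},
  {"delta_pos": [0.017,0.0102,0.005],"dr": [0,0,-6.68],"hand": 1},
  {"delta_pos": [0.017,0.0102,0.005],"dr": [0,0,-6.68],"hand": 1},
  {"delta_pos": [0.017,0.0102,0.005],"dr": [0,0,-6.68],"hand": 1},
  {"delta_pos": [0.017,0.0102,0.005],"dr": [0,0,-6.68],"hand": 1},
  {"delta_pos": [0.017,0.0102,0.005],"dr": [0,0,-6.68],"hand": 1},
])

```text
time: 0.77
ee_pos: [0.4201, -0.5438, 0.1903]
orientation: [-0.0, 0.774, 0.634, 0.0]
force: [-0.3, 0.4, 0.8]
finger_gap: 0.0856
finger_force: 0.0
```

>>> carry_out([
  {"delta_pos": [0.017,0.0102,0.005],"dr": [0,0,-6.68],"hand": 1},
  {"delta_pos": [0.017,0.0102,0.005],"dr": [0,0,-6.68],"hand": 1},
  {"delta_pos": [0.017,0.0102,0.005],"dr": [0,0,-6.68],"hand": 1},
  {"delta_pos": [0.017,0.0102,0.005],"dr": [0,0,-6.68],"hand": 1},
  {"delta_pos": [0.017,0.0102,0.005],"dr": [0,0,-6.68],"hand": 1},
  {"delta_pos": [0.017,0.0102,0.005],"dr": [0,0,-6.68],"hand": 1},
  {"delta_pos": [0.017,0.0102,0.005],"dr": [0,0,-6.68],"hand": 1},
  {"delta_pos": [0.017,0.0102,0.005],"dr": [0,0,-6.68],"hand": 1},
])

```text
time: 1.43
ee_pos: [0.4702, -0.3985, 0.1506]
orientation: [-0.0, 0.406, 0.914, 0.0]
force: [-0.3, 0.4, -0.0]
finger_gap: 0.0851
finger_force: 0.0
```

>>> carry_out([
  {"delta_pos": [0.017,0.0102,0.005],"dr": [0,0,-6.68],"hand": 1},
  {"delta_pos": [0.017,0.0102,0.005],"dr": [0,0,-6.68],"hand": 1},
  {"delta_pos": [0.017,0.0102,0.005],"dr": [0,0,-6.68],"hand": 1},
  {"delta_pos": [0.017,0.0102,0.005],"dr": [0,0,-6.68],"hand": 1},
  {"delta_pos": [0,0,0],"dr": [0,0,0],"hand": 1},
  {"delta_pos": [0,0,0],"dr": [0,0,0],"hand": 1},
])

```text
time: 1.93
ee_pos: [0.4412, -0.3257, 0.1309]
orientation: [-0.001, 0.187, 0.982, 0.0]
force: [-0.1, 0.5, -0.0]
finger_gap: 0.0855
finger_force: 0.0
```

```bash
python3 - <<'E'
from h import *
ims=[]
for n in("side","top"):
    im=imaging.snapshot(n)[:,:,::-1].copy(); cv2.imwrite(f"pics/{n}1.png",im)
    u,v=proj(n,(.4477,-.3277,.0115)).astype(int); print(n,u,v)
    ims.append(cv2.resize(im[v-60:v+40,u-60:u+60],(480,400),interpolation=cv2.INTER_CUBIC)[:, :400])
cv2.imwrite("pics/z2.png",np.hstack(ims))
s=cv2.imread("pics/side0.png"); h=cv2.cvtColor(s,cv2.COLOR_BGR2HSV)
k=((h[...,0]<=16)&(h[...,1]>150)).astype(np.uint8); k[:,:240]=0;k[:260]=0;k[282:]=0;k[:,265:]=0
M=cv2.moments(k,True); c=(M["m10"]/M["m00"],M["m01"]/M["m00"]); print("cap side",c,onz("side",c,.0115))
plan((0.4412,-.3251,.001),158.5,8)
E
```

```text
side 236 267
top 343 222
cap side (251.74074074074073, 272.6296296296296) [ 0.48343831 -0.35205016  0.0115    ]
t 2.03 tcp [ 0.4422 -0.3275  0.1315] yaw 158.35 gap 0.0853 F [ 0.2 -0.7  0.3] finger 0.0 q7 1.56
8 rows d_mm [ 0.24  0.24 16.31] dr [-0.004  0.007 -0.019]
```

View pics/z2.png

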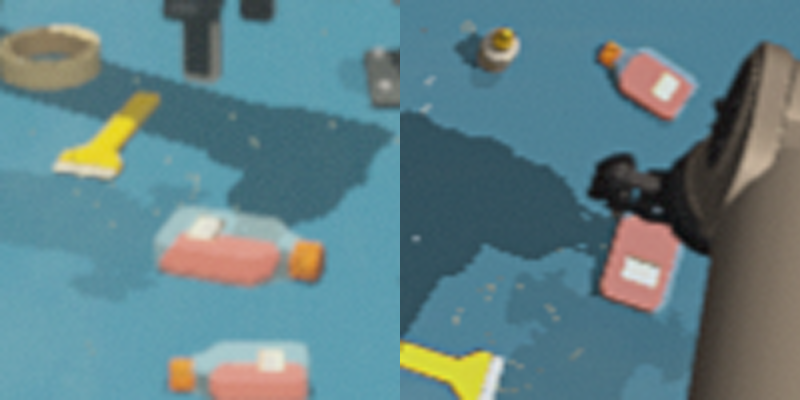

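The side view shows the flask lying free under the gripper, cap to the right. The pads will come down either side of it with about 17 mm to spare, so I'll descend and grip.

>>> carry_out([
  {"delta_pos": [0,0,0.019],"dr": [0,0,0],"hand": 1},
  {"delta_pos": [0,0,0.019],"dr": [0,0,0],"hand": 1},
  {"delta_pos": [0,0,0.019],"dr": [0,0,0],"hand": 1},
  {"delta_pos": [0,0,0.019],"dr": [0,0,0],"hand": 1},
  {"delta_pos": [0,0,0.019],"dr": [0,0,0],"hand": 1},
  {"delta_pos": [0,0,0.015],"dr": [0,0,0],"hand": 1},
  {"delta_pos": [0,0,0.01],"dr": [0,0,0],"hand": 1},
  {"delta_pos": [0,0,0.006],"dr": [0,0,0],"hand": 1},
])

```text
time: 2.7
ee_pos: [0.4418, -0.327, 0.0041]
orientation: [-0.0, 0.188, 0.982, 0.0]
force: [-0.8, 1.1, 0.4]
finger_gap: 0.0856
finger_force: 0.0
```

>>> carry_out([
  {"delta_pos": [0,0,0.004],"dr": [0,0,0],"hand": 0.85},
  {"delta_pos": [0,0,0],"dr": [0,0,0],"hand": 0.7},
  {"delta_pos": [0,0,0],"dr": [0,0,0],"hand": 0.65},
  {"delta_pos": [0,0,0],"dr": [0,0,0],"hand": 0.6},
  {"delta_pos": [0,0,0],"dr": [0,0,0],"hand": 0.4},
  {"delta_pos": [0,0,0],"dr": [0,0,0],"hand": 0.2},
  {"delta_pos": [0,0,0],"dr": [0,0,0],"hand": 0.2},
], squeeze=25)

```text
time: 3.28
ee_pos: [0.4428, -0.327, 0.0024]
orientation: [0.001, 0.187, 0.982, -0.001]
force: [-0.8, -0.5, 6.4]
finger_gap: 0.05
finger_force: 26.9
```

>>> carry_out([
  {"delta_pos": [0,0,-0.005],"dr": [0,0,0],"hand": 0.2},
  {"delta_pos": [0,0,-0.012],"dr": [0,0,0],"hand": 0.2},
  {"delta_pos": [0,0,-0.018],"dr": [0,0,0],"hand": 0.2},
  {"delta_pos": [0,0,-0.018],"dr": [0,0,0],"hand": 0.2},
  {"delta_pos": [0,0,-0.018],"dr": [0,0,0],"hand": 0.2},
  {"delta_pos": [0,0,-0.012],"dr": [0,0,0],"hand": 0.2},
  {"delta_pos": [0,0,-0.006],"dr": [0,0,0],"hand": 0.2},
  {"delta_pos": [0,0,0],"dr": [0,0,0],"hand": 0.2},
])

```text
time: 3.95
ee_pos: [0.4427, -0.327, 0.0919]
orientation: [0.001, 0.187, 0.982, -0.001]
force: [0.5, -0.6, -0.2]
finger_gap: 0.0504
finger_force: 26.2
```

```bash
python3 - <<'E'
from h import *
a=np.radians(-1.3); ex=np.array([np.cos(a),np.sin(a)]); c=np.array([.5515,-.0689])-.105*ex; g=c-.006*ex; print(c,g)
plan((*g,.090),178.7,16)
im=imaging.snapshot("side")[:,:,::-1].copy(); cv2.imwrite("pics/side2.png",im)
u,v=proj("side",(.4477,-.3277,.1)).astype(int); cv2.imwrite("pics/z3.png",cv2.resize(im[v-45:v+45,u-60:u+60],(800,600),interpolation=cv2.INTER_CUBIC)); print(u,v)
E
```

```text
[ 0.44652703 -0.06651783] [ 0.44052857 -0.06638171]
t 3.95 tcp [ 0.4427 -0.327   0.0919] yaw 158.45 gap 0.0504 F [ 0.5 -0.6 -0.2] finger 26.2 q7 1.53
16 rows d_mm [ 3.56 15.98  0.1 ] dr [-0.005  0.009 -1.266]
236 235
```

View pics/z3.png

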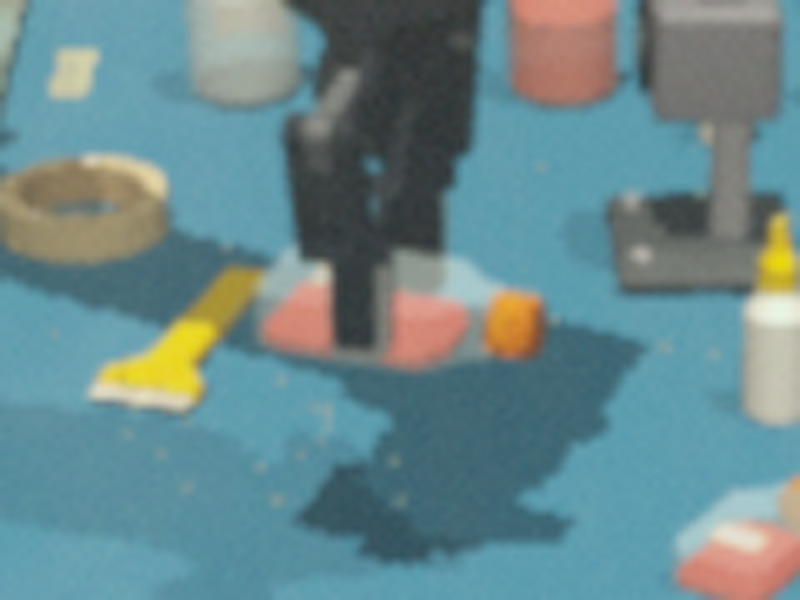

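The picture shows the flask held level, its cap at crop (520,322) and the pads on the parallel sides. Moving to the lens.

>>> carry_out([
  {"delta_pos": [0.0036,0.016,0],"dr": [0,0,-1.27],"hand": 0.2},
  {"delta_pos": [0.0036,0.016,0],"dr": [0,0,-1.27],"hand": 0.2},
  {"delta_pos": [0.0036,0.016,0],"dr": [0,0,-1.27],"hand": 0.2},
  {"delta_pos": [0.0036,0.016,0],"dr": [0,0,-1.27],"hand": 0.2},
  {"delta_pos": [0.0036,0.016,0],"dr": [0,0,-1.27],"hand": 0.2},
  {"delta_pos": [0.0036,0.016,0],"dr": [0,0,-1.27],"hand": 0.2},
  {"delta_pos": [0.0036,0.016,0],"dr": [0,0,-1.27],"hand": 0.2},
  {"delta_pos": [0.0036,0.016,0],"dr": [0,0,-1.27],"hand": 0.2},
])

```text
time: 4.67
ee_pos: [0.4521, -0.1939, 0.0903]
orientation: [0.0, 0.098, 0.995, -0.0]
force: [1.0, 0.3, -0.8]
finger_gap: 0.0502
finger_force: 26.2
```

>>> carry_out([
  {"delta_pos": [0.0036,0.016,0],"dr": [0,0,-1.27],"hand": 0.2},
  {"delta_pos": [0.0036,0.016,0],"dr": [0,0,-1.27],"hand": 0.2},
  {"delta_pos": [0.0036,0.016,0],"dr": [0,0,-1.27],"hand": 0.2},
  {"delta_pos": [0.0036,0.016,0],"dr": [0,0,-1.27],"hand": 0.2},
  {"delta_pos": [0.0036,0.016,0],"dr": [0,0,-1.27],"hand": 0.2},
  {"delta_pos": [0.0036,0.016,0],"dr": [0,0,-1.27],"hand": 0.2},
  {"delta_pos": [0.0036,0.016,0],"dr": [0,0,-1.27],"hand": 0.2},
  {"delta_pos": [0.0036,0.016,0],"dr": [0,0,-1.27],"hand": 0.2},
])

```text
time: 5.33
ee_pos: [0.4386, -0.0639, 0.0903]
orientation: [0.0, 0.01, 1.0, -0.0]
force: [0.7, 0.3, -0.0]
finger_gap: 0.0501
finger_force: 26.2
```

```bash
python3 - <<'E'
from h import *
plan((.4405,-.0664,.090),178.7,2)
im=imaging.snapshot("side")[:,:,::-1].copy(); cv2.imwrite("pics/side3.png",im)
im2=imaging.snapshot("top")[:,:,::-1].copy(); cv2.imwrite("pics/top3.png",im2)
u,v=proj("side",(.4465,-.0665,.1)).astype(int); a=im[v-45:v+45,u-40:u+80]; print(u-40,v-45)
u,v=proj("top",(.4465,-.0665,.1)).astype(int); b=im2[v-45:v+45,u-60:u+60]; print(u-60,v-45)
cv2.imwrite("pics/z4.png",np.hstack([cv2.resize(x,(400,300),interpolation=cv2.INTER_CUBIC) for x in(a,b)]))
E
```

```text
t 5.33 tcp [ 0.4386 -0.0639  0.0903] yaw 178.9 gap 0.0501 F [ 0.7  0.3 -0. ] finger 26.2 q7 1.37
2 rows d_mm [-0.96 -1.25  0.16] dr [-0.004  0.002  0.102]
193 150
199 175
```

View pics/z4.png

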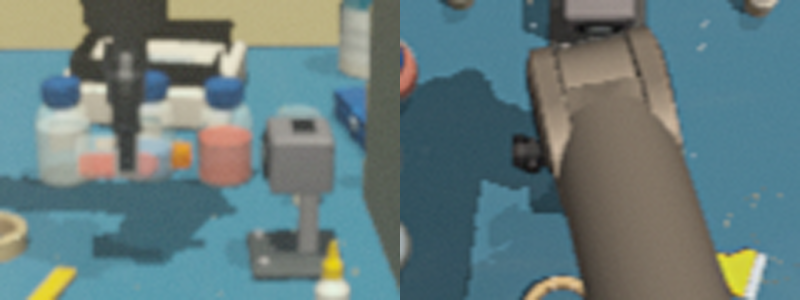

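The flask is level in front of the reader, cap end at side pixel (250.3,196.5) and head front at about (273.5,199). Now to check the distances and hold.

>>> carry_out([
  {"delta_pos": [-0.001,-0.0012,0],"dr": [0,0,0.1],"hand": 0.2},
  {"delta_pos": [-0.001,-0.0012,0],"dr": [0,0,0.1],"hand": 0.2},
  {"delta_pos": [0,0,0],"dr": [0,0,0],"hand": 0.2},
  {"delta_pos": [0,0,0],"dr": [0,0,0],"hand": 0.2},
  {"delta_pos": [0,0,0],"dr": [0,0,0],"hand": 0.2},
  {"delta_pos": [0,0,0],"dr": [0,0,0],"hand": 0.2},
  {"delta_pos": [0,0,0],"dr": [0,0,0],"hand": 0.2},
])

```text
time: 6.02
ee_pos: [0.4409, -0.0681, 0.0902]
orientation: [-0.0, 0.013, 1.0, -0.0]
force: [-0.2, 0.1, -0.4]
finger_gap: 0.0502
finger_force: 26.2
```

```bash
python3 - <<'E'
from h import *
for uv in((250.3,196.5),(273.5,199)):
    e,d=ray("side",uv); print((e+d*(-.067-e[1])/d[1]).round(4))
plan((.4405,-.0664,.090),178.7,2)
E
```

```text
[ 0.4947 -0.067   0.0972]
[ 0.5623 -0.067   0.0883]
t 6.02 tcp [ 0.4409 -0.0681  0.0902] yaw 178.55 gap 0.0502 F [-0.2  0.1 -0.4] finger 26.2 q7 1.37
2 rows d_mm [0.2  0.85 0.12] dr [-0.001 -0.003 -0.076]
```

Cap tip about 55 mm from the lens, so the flask centre is at about 105 mm. Holding for over a second, then turning.

>>> carry_out([
  {"delta_pos": [0,0,0],"dr": [0,0,0],"hand": 0.2},
  {"delta_pos": [0,0,0],"dr": [0,0,0],"hand": 0.2},
  {"delta_pos": [0,0,0],"dr": [0,0,0],"hand": 0.2},
  {"delta_pos": [0,0,0],"dr": [0,0,0],"hand": 0.2},
  {"delta_pos": [0,0,0],"dr": [0,0,0],"hand": 0.2},
  {"delta_pos": [0,0,0],"dr": [0,0,0],"hand": 0.2},
  {"delta_pos": [0,0,0],"dr": [0,0,0],"hand": 0.2},
  {"delta_pos": [0,0,0],"dr": [0,0,0],"hand": 0.2},
])

```text
time: 6.68
ee_pos: [0.4409, -0.0679, 0.0903]
orientation: [-0.0, 0.012, 1.0, -0.0]
force: [-0.4, -0.1, -0.2]
finger_gap: 0.0502
finger_force: 26.2
```

>>> carry_out([
  {"delta_pos": [0,0,0],"dr": [0,0,0],"hand": 0.2},
  {"delta_pos": [0,0,0],"dr": [0,0,0],"hand": 0.2},
  {"delta_pos": [0,0,0],"dr": [0,0,0],"hand": 0.2},
  {"delta_pos": [0,0,0],"dr": [0,0,0],"hand": 0.2},
  {"delta_pos": [0,0,0],"dr": [0,0,0],"hand": 0.2},
  {"delta_pos": [0,0,0],"dr": [0,0,0],"hand": 0.2},
])

```text
time: 7.18
ee_pos: [0.4409, -0.0679, 0.0903]
orientation: [0.0, 0.012, 1.0, -0.0]
force: [0.0, 0.2, -0.5]
finger_gap: 0.0504
finger_force: 26.2
```

```bash
python3 - <<'E'
from h import *
plan((.4465,-.0605,.090),88.7,15)
E
```

```text
t 7.18 tcp [ 0.4409 -0.0679  0.0903] yaw 178.58 gap 0.0504 F [ 0.   0.2 -0.5] finger 26.2 q7 1.37
15 rows d_mm [0.07 0.68 0.02] dr [-0.     0.     5.992]
```

>>> carry_out([
  {"delta_pos": [0,0.0007,0],"dr": [0,0,6],"hand": 0.2},
  {"delta_pos": [0,0.0007,0],"dr": [0,0,6],"hand": 0.2},
  {"delta_pos": [0,0.0007,0],"dr": [0,0,6],"hand": 0.2},
  {"delta_pos": [0,0.0007,0],"dr": [0,0,6],"hand": 0.2},
  {"delta_pos": [0,0.0007,0],"dr": [0,0,6],"hand": 0.2},
  {"delta_pos": [0,0.0007,0],"dr": [0,0,6],"hand": 0.2},
  {"delta_pos": [0,0.0007,0],"dr": [0,0,6],"hand": 0.2},
  {"delta_pos": [0,0.0007,0],"dr": [0,0,6],"hand": 0.2},
])

```text
time: 7.85
ee_pos: [0.443, -0.0628, 0.0903]
orientation: [0.0, 0.42, 0.907, -0.0]
force: [0.2, 0.4, 0.5]
finger_gap: 0.0501
finger_force: 26.2
```

>>> carry_out([
  {"delta_pos": [0,0.0007,0],"dr": [0,0,6],"hand": 0.2},
  {"delta_pos": [0,0.0007,0],"dr": [0,0,6],"hand": 0.2},
  {"delta_pos": [0,0.0007,0],"dr": [0,0,6],"hand": 0.2},
  {"delta_pos": [0,0.0007,0],"dr": [0,0,6],"hand": 0.2},
  {"delta_pos": [0,0.0007,0],"dr": [0,0,6],"hand": 0.2},
  {"delta_pos": [0,0.0007,0],"dr": [0,0,6],"hand": 0.2},
  {"delta_pos": [0,0.0007,0],"dr": [0,0,6],"hand": 0.2},
  {"delta_pos": [0,0,0],"dr": [0,0,0],"hand": 0.2},
])

```text
time: 8.52
ee_pos: [0.4475, -0.0609, 0.0903]
orientation: [0.0, 0.716, 0.698, -0.0]
force: [-0.0, -0.9, -0.9]
finger_gap: 0.0502
finger_force: 26.2
```

```bash
python3 - <<'E'
from h import *
plan((.4465,-.0605,.090),88.7,2)
E
```

```text
t 8.52 tcp [ 0.4475 -0.0609  0.0903] yaw 88.49 gap 0.0502 F [-0.  -0.9 -0.9] finger 26.2 q7 -0.12
2 rows d_mm [ 0.21 -0.53  0.16] dr [ 0.005  0.005 -0.104]
```

Pose reached: cap towards −y, so the left edge faces +x, towards the lens. Holding, then lifting.

>>> carry_out([
  {"delta_pos": [0,0,0],"dr": [0,0,0],"hand": 0.2},
  {"delta_pos": [0,0,0],"dr": [0,0,0],"hand": 0.2},
  {"delta_pos": [0,0,0],"dr": [0,0,0],"hand": 0.2},
  {"delta_pos": [0,0,0],"dr": [0,0,0],"hand": 0.2},
  {"delta_pos": [0,0,0],"dr": [0,0,0],"hand": 0.2},
  {"delta_pos": [0,0,0],"dr": [0,0,0],"hand": 0.2},
  {"delta_pos": [0,0,0],"dr": [0,0,0],"hand": 0.2},
  {"delta_pos": [0,0,0],"dr": [0,0,0],"hand": 0.2},
])

```text
time: 9.18
ee_pos: [0.4474, -0.0611, 0.0903]
orientation: [0.0, 0.716, 0.698, -0.0]
force: [-0.0, 0.7, -0.0]
finger_gap: 0.0506
finger_force: 26.2
```

>>> carry_out([
  {"delta_pos": [0,0,0],"dr": [0,0,0],"hand": 0.2},
  {"delta_pos": [0,0,0],"dr": [0,0,0],"hand": 0.2},
  {"delta_pos": [0,0,0],"dr": [0,0,0],"hand": 0.2},
  {"delta_pos": [0,0,0],"dr": [0,0,0],"hand": 0.2},
  {"delta_pos": [0,0,0],"dr": [0,0,0],"hand": 0.2},
  {"delta_pos": [0,0,0],"dr": [0,0,0],"hand": 0.2},
  {"delta_pos": [0,0,0],"dr": [0,0,0],"hand": 0.2},
  {"delta_pos": [0,0,0],"dr": [0,0,0],"hand": 0.2},
])

```text
time: 9.85
ee_pos: [0.4474, -0.061, 0.0903]
orientation: [0.0, 0.716, 0.698, -0.0]
force: [-0.0, 0.3, -0.8]
finger_gap: 0.05
finger_force: 26.2
```

>>> carry_out([
  {"delta_pos": [0,0,-0.008],"dr": [0,0,0],"hand": 0.2},
  {"delta_pos": [0,0,-0.018],"dr": [0,0,0],"hand": 0.2},
  {"delta_pos": [0,0,-0.022],"dr": [0,0,0],"hand": 0.2},
  {"delta_pos": [0,0,-0.022],"dr": [0,0,0],"hand": 0.2},
  {"delta_pos": [0,0,-0.022],"dr": [0,0,0],"hand": 0.2},
  {"delta_pos": [0,0,-0.018],"dr": [0,0,0],"hand": 0.2},
  {"delta_pos": [0,0,-0.008],"dr": [0,0,0],"hand": 0.2},
  {"delta_pos": [0,0,0],"dr": [0,0,0],"hand": 0.2},
])

```text
time: 10.52
ee_pos: [0.4489, -0.0611, 0.2105]
orientation: [0.002, 0.716, 0.698, 0.001]
force: [0.5, 0.5, -1.1]
finger_gap: 0.0501
finger_force: 26.2
```

```bash
python3 - <<'E'
from h import *
a=np.radians(-10.7); g=np.array([.472,.3675])-.006*np.array([np.cos(a),np.sin(a)]); print(g)
plan((*g,.205),169.3,22)
E
```

```text
[0.46610432 0.368614  ]
t 10.52 tcp [ 0.4489 -0.0611  0.2105] yaw 88.57 gap 0.0501 F [ 0.5  0.5 -1.1] finger 26.2 q7 -0.02
22 rows d_mm [16.43 13.49  0.26] dr [ 0.008  0.011 -3.669]
```

>>> carry_out([
  {"delta_pos": [0.0164,0.0135,0],"dr": [0,0,-3.67],"hand": 0.2},
  {"delta_pos": [0.0164,0.0135,0],"dr": [0,0,-3.67],"hand": 0.2},
  {"delta_pos": [0.0164,0.0135,0],"dr": [0,0,-3.67],"hand": 0.2},
  {"delta_pos": [0.0164,0.0135,0],"dr": [0,0,-3.67],"hand": 0.2},
  {"delta_pos": [0.0164,0.0135,0],"dr": [0,0,-3.67],"hand": 0.2},
  {"delta_pos": [0.0164,0.0135,0],"dr": [0,0,-3.67],"hand": 0.2},
  {"delta_pos": [0.0164,0.0135,0],"dr": [0,0,-3.67],"hand": 0.2},
  {"delta_pos": [0.0164,0.0135,0],"dr": [0,0,-3.67],"hand": 0.2},
])

```text
time: 11.18
ee_pos: [0.5269, 0.0908, 0.2072]
orientation: [-0.001, 0.512, 0.859, 0.0]
force: [0.1, -0.2, -0.3]
finger_gap: 0.0502
finger_force: 26.2
```

>>> carry_out([
  {"delta_pos": [0.0164,0.0135,0],"dr": [0,0,-3.67],"hand": 0.2},
  {"delta_pos": [0.0164,0.0135,0],"dr": [0,0,-3.67],"hand": 0.2},
  {"delta_pos": [0.0164,0.0135,0],"dr": [0,0,-3.67],"hand": 0.2},
  {"delta_pos": [0.0164,0.0135,0],"dr": [0,0,-3.67],"hand": 0.2},
  {"delta_pos": [0.0164,0.0135,0],"dr": [0,0,-3.67],"hand": 0.2},
  {"delta_pos": [0.0164,0.0135,0],"dr": [0,0,-3.67],"hand": 0.2},
  {"delta_pos": [0.0164,0.0135,0],"dr": [0,0,-3.67],"hand": 0.2},
  {"delta_pos": [0.0164,0.0135,0],"dr": [0,0,-3.67],"hand": 0.2},
])

```text
time: 11.85
ee_pos: [0.5217, 0.259, 0.2071]
orientation: [-0.001, 0.278, 0.961, 0.0]
force: [1.0, -0.7, -0.6]
finger_gap: 0.0501
finger_force: 26.2
```

>>> carry_out([
  {"delta_pos": [0.0164,0.0135,0],"dr": [0,0,-3.67],"hand": 0.2},
  {"delta_pos": [0.0164,0.0135,0],"dr": [0,0,-3.67],"hand": 0.2},
  {"delta_pos": [0.0164,0.0135,0],"dr": [0,0,-3.67],"hand": 0.2},
  {"delta_pos": [0.0164,0.0135,0],"dr": [0,0,-3.67],"hand": 0.2},
  {"delta_pos": [0.0164,0.0135,0],"dr": [0,0,-3.67],"hand": 0.2},
  {"delta_pos": [0.0164,0.0135,0],"dr": [0,0,-3.67],"hand": 0.2},
  {"delta_pos": [0,0,0],"dr": [0,0,0],"hand": 0.2},
])

```text
time: 12.43
ee_pos: [0.4596, 0.3747, 0.2082]
orientation: [-0.002, 0.086, 0.996, 0.002]
force: [-1.2, 0.9, -0.5]
finger_gap: 0.0503
finger_force: 26.2
```

```bash
python3 - <<'E'
from h import *
plan((.466,.3686,.13),169.3,5)
im=imaging.snapshot("side")[:,:,::-1].copy(); im2=imaging.snapshot("top")[:,:,::-1].copy()
cv2.imwrite("pics/side4.png",im); cv2.imwrite("pics/top4.png",im2)
u,v=proj("side",(.47,.367,.15)).astype(int); a=im[v-25:v+35,u-40:u+40]; print(u-40,v-25)
u,v=proj("top",(.47,.367,.045)).astype(int); b=im2[v-45:v+45,u-60:u+60]; print(u-60,v-45)
cv2.imwrite("pics/z5.png",np.hstack([cv2.resize(x,(400,300),interpolation=cv2.INTER_CUBIC) for x in(a,b)]))
E
```

```text
t 12.43 tcp [0.4596 0.3747 0.2082] yaw 170.08 gap 0.0503 F [-1.2  0.9 -0.5] finger 26.2 q7 0.35
5 rows d_mm [-1.51 -1.   15.64] dr [ 0.039 -0.048  0.156]
197 115
53 173
```

View pics/z5.png

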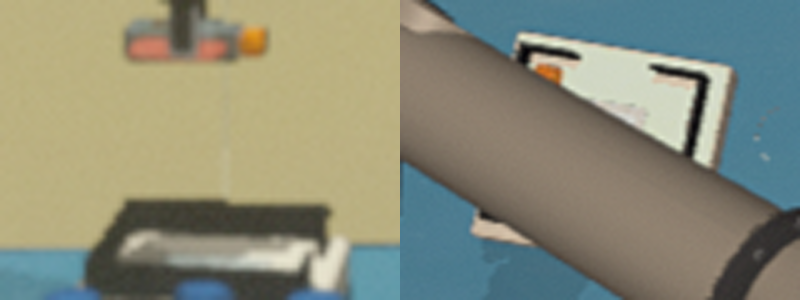

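The cap shows in the top view at (96.5,195.5), inside the shield's outline. Descending partway while correcting.

>>> carry_out([
  {"delta_pos": [-0.0015,-0.001,0.0156],"dr": [0.04,-0.05,0.15],"hand": 0.2},
  {"delta_pos": [-0.0015,-0.001,0.0156],"dr": [0.04,-0.05,0.15],"hand": 0.2},
  {"delta_pos": [-0.0015,-0.001,0.0156],"dr": [0.04,-0.05,0.15],"hand": 0.2},
  {"delta_pos": [-0.0015,-0.001,0.0156],"dr": [0.04,-0.05,0.15],"hand": 0.2},
  {"delta_pos": [-0.0015,-0.001,0.0156],"dr": [0.04,-0.05,0.15],"hand": 0.2},
  {"delta_pos": [0,0,0],"dr": [0,0,0],"hand": 0.2},
  {"delta_pos": [0,0,0],"dr": [0,0,0],"hand": 0.2},
])

```text
time: 13.12
ee_pos: [0.4718, 0.3605, 0.1296]
orientation: [0.001, 0.1, 0.995, -0.003]
force: [0.5, -0.4, 0.2]
finger_gap: 0.0504
finger_force: 26.2
```

```bash
python3 - <<'E'
from h import *
print("cap then",onz("top",(96.5,195.5),.225))
plan((.466,.3686,.10),169.3,4)
s=bot.get_state(); yaw=np.radians(-10.7); ex=np.array([np.cos(yaw),np.sin(yaw)])
im=imaging.snapshot("side")[:,:,::-1].copy(); cv2.imwrite("pics/side5.png",im)
im2=imaging.snapshot("top")[:,:,::-1].copy(); cv2.imwrite("pics/top5.png",im2)
for n,im_ in(("side",im),("top",im2)):
    h=cv2.cvtColor(im_,cv2.COLOR_BGR2HSV); k=((h[...,0]>=3)&(h[...,0]<=18)&(h[...,1]>140)&(h[...,2]>100)).astype(np.uint8)
    p=proj(n,(*(s["ee_pos"][:2]+.049*ex),s["ee_pos"][2]+.009)); u,v=p.astype(int); w=np.zeros_like(k); w[v-10:v+10,u-10:u+10]=k[v-10:v+10,u-10:u+10]
    M=cv2.moments(w,True); print(n,"expect",p.round(1),"cap seen",(M["m10"]/M["m00"],M["m01"]/M["m00"]),M["m00"])
E
```

```text
cap then [0.50588524 0.3632841  0.225     ]
t 13.12 tcp [0.4718 0.3605 0.1296] yaw 168.49 gap 0.0504 F [ 0.5 -0.4  0.2] finger 26.2 q7 0.29
4 rows d_mm [1.84 1.72 7.38] dr [-0.078  0.049 -0.202]
side expect [251.2 144.5] cap seen (250.38095238095238, 145.0) 21.0Traceback (most recent call last):
  File "<stdin>", line 10, in <module>
ZeroDivisionError: float division by zero
```

>>> carry_out([
  {"delta_pos": [0,0,0],"dr": [0,0,0],"hand": 0.2},
  {"delta_pos": [0,0,0],"dr": [0,0,0],"hand": 0.2},
  {"delta_pos": [0,0,0],"dr": [0,0,0],"hand": 0.2},
  {"delta_pos": [0,0,0],"dr": [0,0,0],"hand": 0.2},
  {"delta_pos": [0,0,0],"dr": [0,0,0],"hand": 0.2},
])

```text
time: 13.63
ee_pos: [0.4716, 0.3619, 0.1306]
orientation: [0.002, 0.1, 0.995, -0.002]
force: [-0.0, 0.4, -0.8]
finger_gap: 0.0502
finger_force: 26.2
```

```bash
python3 - <<'E'
from h import *
plan((.466,.3686,.10),169.3,4)
E
```

```text
t 13.63 tcp [0.4716 0.3619 0.1306] yaw 168.57 gap 0.0502 F [-0.   0.4 -0.8] finger 26.2 q7 0.29
4 rows d_mm [1.72 1.38 7.64] dr [-0.047  0.069 -0.182]
```

>>> carry_out([
  {"delta_pos": [0.0017,0.0014,0.0076],"dr": [-0.05,0.07,-0.18],"hand": 0.2},
  {"delta_pos": [0.0017,0.0014,0.0076],"dr": [-0.05,0.07,-0.18],"hand": 0.2},
  {"delta_pos": [0.0017,0.0014,0.0076],"dr": [-0.05,0.07,-0.18],"hand": 0.2},
  {"delta_pos": [0.0017,0.0014,0.0076],"dr": [-0.05,0.07,-0.18],"hand": 0.2},
  {"delta_pos": [0,0,0],"dr": [0,0,0],"hand": 0.2},
  {"delta_pos": [0,0,0],"dr": [0,0,0],"hand": 0.2},
  {"delta_pos": [0,0,0],"dr": [0,0,0],"hand": 0.2},
  {"delta_pos": [0,0,0],"dr": [0,0,0],"hand": 0.2},
])

```text
time: 14.3
ee_pos: [0.4663, 0.3687, 0.1002]
orientation: [0.0, 0.093, 0.996, 0.0]
force: [-1.0, 0.3, -0.6]
finger_gap: 0.0499
finger_force: 26.2
```

```bash
python3 - <<'E'
from h import *
plan((.466,.3686,.057),169.3,6)
im=imaging.snapshot("side")[:,:,::-1].copy(); im2=imaging.snapshot("top")[:,:,::-1].copy()
u,v=proj("side",(.47,.367,.09)).astype(int); a=im[v-22:v+23,u-30:u+30]; print(u-30,v-22)
u,v=proj("top",(.47,.367,.045)).astype(int); b=im2[v-45:v+45,u-60:u+60]; print(u-60,v-45)
cv2.imwrite("pics/z6.png",np.hstack([cv2.resize(x,(400,300),interpolation=cv2.INTER_CUBIC) for x in(a,b)]))
c=np.array([.472,.3675]); e=np.array([np.cos(np.radians(-10.7)),np.sin(np.radians(-10.7))])
print("expected cap px side/top",proj("side",(*(c+.043*e),.11)),proj("top",(*(c+.043*e),.11)))
E
```

```text
t 14.3 tcp [0.4663 0.3687 0.1002] yaw 169.28 gap 0.0499 F [-1.   0.3 -0.6] finger 26.2 q7 0.27
6 rows d_mm [ 0.04 -0.03  7.19] dr [ 0.004  0.    -0.003]
207 134
53 173
expected cap px side/top [249.51174362 151.45686743] [110.46705969 200.07642194]
```

View pics/z6.png

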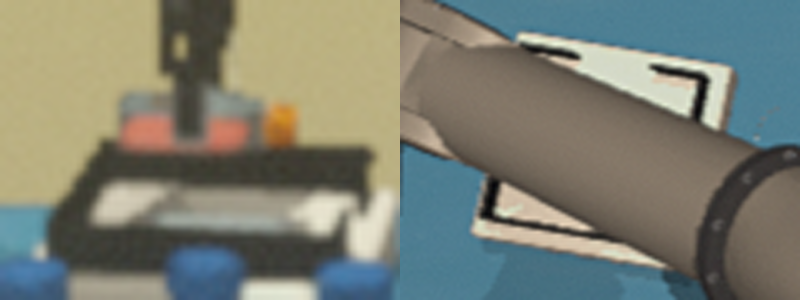

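The flask is over the shield as expected, with the cap seen at (249,153) against a predicted (249.5,151.5). That matches the roughly 1 px offset seen earlier. Lowering to the final height.

>>> carry_out([
  {"delta_pos": [0,0,0.008],"dr": [0,0,0],"hand": 0.2},
  {"delta_pos": [0,0,0.009],"dr": [0,0,0],"hand": 0.2},
  {"delta_pos": [0,0,0.009],"dr": [0,0,0],"hand": 0.2},
  {"delta_pos": [0,0,0.007],"dr": [0,0,0],"hand": 0.2},
  {"delta_pos": [0,0,0.005],"dr": [0,0,0],"hand": 0.2},
  {"delta_pos": [0,0,0.003],"dr": [0,0,0],"hand": 0.2},
  {"delta_pos": [0,0,0.002],"dr": [0,0,0],"hand": 0.2},
  {"delta_pos": [0,0,0],"dr": [0,0,0],"hand": 0.2},
])

```text
time: 15.07
ee_pos: [0.4658, 0.3685, 0.0564]
orientation: [-0.001, 0.093, 0.996, -0.0]
force: [0.9, 0.9, 0.0]
finger_gap: 0.0503
finger_force: 26.2
```

>>> carry_out([
  {"delta_pos": [0,0,0],"dr": [0,0,0],"hand": 0.2},
  {"delta_pos": [0,0,0],"dr": [0,0,0],"hand": 0.2},
  {"delta_pos": [0,0,0],"dr": [0,0,0],"hand": 0.2},
  {"delta_pos": [0,0,0],"dr": [0,0,0],"hand": 0.2},
  {"delta_pos": [0,0,0],"dr": [0,0,0],"hand": 0.2},
  {"delta_pos": [0,0,0],"dr": [0,0,0],"hand": 0.2},
  {"delta_pos": [0,0,0],"dr": [0,0,0],"hand": 0.2},
  {"delta_pos": [0,0,0],"dr": [0,0,0],"hand": 0.2},
])

```text
time: 15.73
ee_pos: [0.466, 0.3685, 0.0569]
orientation: [-0.0, 0.093, 0.996, -0.0]
force: [-0.3, 0.4, 0.5]
finger_gap: 0.0503
finger_force: 26.2
```

```bash
python3 - <<'E'
from h import *
plan((.466,.3686,.057),169.3,1)
im=imaging.snapshot("side")[:,:,::-1].copy()
u,v=proj("side",(.47,.367,.07)).astype(int); a=im[v-22:v+23,u-30:u+30]; print(u-30,v-22)
cv2.imwrite("pics/z7.png",cv2.resize(a,(800,600),interpolation=cv2.INTER_CUBIC))
E
```

```text
t 15.73 tcp [0.466  0.3685 0.0569] yaw 169.29 gap 0.0503 F [-0.3  0.4  0.5] finger 26.2 q7 0.23
1 rows d_mm [-0.02  0.06 -0.14] dr [-0.004 -0.026 -0.013]
207 139
```

View pics/z7.png

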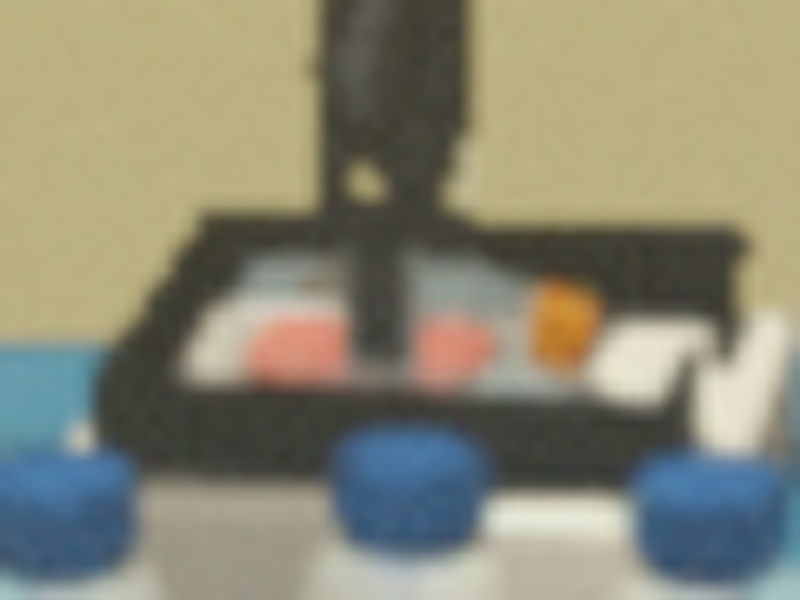

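The flask (body at crop 245–530, cap at (565,325)) hangs level inside the shield with its cap towards the gap. There is no contact force and the bottles stand undisturbed. Handing in.

```bash
python3 -c "
from station import bot
print(bot.hand_in())"
```

```text
the job is handed in; nothing more can be done
None
```

I held the flask at the reader cap-first, then with its left edge to the lens, and it is now held level about 1 cm above the window, centred, with its cap to the gap; the job is handed in after about 16 s with no contact force showing, and the hand-in returned no verdict.

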